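Make up two baking kits

ROBOT

A 6-joint arm with a two-finger parallel gripper is mounted at the origin on the work surface. World frame = base frame: x ahead of the robot, y to its left, z up, the work surface at z = 0. Lengths are in mm, angles in degrees, forces in N, time in s.
With the tool pointing down it reaches from about 350 to 850 mm from the base axis. Payload 8.1 kg.
Tool frame: the origin (TCP) lies at the centre of the arm's flange, where the gripper is bolted on; the fingertips stand 173 mm ahead of it and the grasp point (between the pads) lies 155 mm ahead of it; z points along the fingers, y is the line along which they close (so a half turn about z gives the same grasp; the last joint's range is limited). The gripper opens to 85 mm and grips with 20 to 120 N. Pads are 22 mm wide; open, the fingers measure 114 mm over their backs; the gripper's body (76 mm by 85 mm) begins 54 mm behind the grasp point. The pads swing forward as they close: fully open they stand 13 mm farther back than shut.
Start: joints at [68.446, 7.471, 85.268, -0, 87.261, -4.893], TCP at [172.01, 574.821, 404.692] pointing down, gripper open.
Joint ranges: [-169.43, 169.43], [-51.17, 129.36], [1.28, 143.12], [-76.62, 256.62], [0, 156.53], [-152.29, 152.29]. Speed limits (degrees/s): [136.94, 136.94, 159.86, 180, 180, 180].

INTERFACE

Orientations are given as [roll, pitch, yaw] about the fixed x, y, z axes, in that order (R = Rz(yaw) Ry(pitch) Rx(roll)).
In Python, from bench import * gives the robot as it stands.
- The arm moves only by the shell command python3 -m jog 'ROWS' [FORCE]. ROWS is text: rows parted by semicolons, each of 7 numbers parted by spaces: the shift along the tool's x, y, z scaled (see below), then the turn, a rotation vector about the tool's x, y, z scaled (see below), then the closure, from -1 (fully open) to 1 (shut). In form: tx ty tz wx wy wz hand; .... A call has 1 to 5 rows; each row shifts and turns the commanded pose from where the row before left it, along the tool's axes as they then stand; what a row does not reach is not made up. The controller multiplies each number of a shift by 0.1 m and each number of a turn by 60 degrees. A row lasts 1/8 s, in which the tool goes at most 62.5 mm and 10.7 degrees, less where a joint would pass 70% of its speed; a pose out of reach is approached as far as the arm can. A call with a number of a shift or a turn outside -1 to 1 is refused whole. A call with a gripper value outside its range is refused whole. The fingers move at their own pace and stop on an object; FORCE is the grip in N (left out, the last holds). Time passes only in rows, so rows that do not move let the fingers close. It gives the time, the measured TCP pose, the force, the opening and the grip force at its end, in the units of the state.
- sense(): the state, without advancing time (a new reading comes with each control period).
- snapshot(name): name is "side" or "top" or "wrist"; returns a dict with "img" (420x560x3 uint8, red, green, blue), "fx", "fy", "cx", "cy" (pixels), "dist" ([k1, k2, p1, p2, k3] as OpenCV has them; the pictures are not rectified), "extrinsics" (4x4, takes a point from camera to world coordinates). Camera axes: x right, y down, z forward; pixel columns grow to the right and rows downward; lengths in mm; the calibration is good to about 2 mm. A picture is of the moment at which its call begins. There is no depth.
- hand_in(): hands the job in; it is judged then, once.
The state is a dict: "time": time; "joint_pos": joint angles; "qd": joint speeds; "joint_efforts": joint torques, N m; "tool_pos": TCP position; "tcp_rot": TCP orientation; "ft_force": force on the tool from outside, world axes, zero at the start; "wrist_torque": the same for the moment, N m; "finger_gap": finger opening in mm; "grip_force": force on a finger pad.
Only numpy, scipy, OpenCV 4.12 (cv2) and the standard library are available. Lean on these libraries where they do the work, as an engineer would, in place of code of your own. Each camera call takes 0.05 s, during which the arm holds its last target. There are 200 camera calls.

TASK

Make up the two baking kits from the stock on the counter. Stand the large measuring cup and the yeast jar in the two-bay tray, one to a bay; in the three-bay tray lay the spring clip flat, as it lies now, in the middle bay and stand the ramekin and the flour shaker in the two outer bays, in either order. Everything must sit flat on the tray floor, upright, and the small measuring cup is not wanted: leave it standing where it is.

Things in the scene. Friction and masses are not known exactly. Their poses are not given: they have to be found in the camera images.
- large_cup_centre (a point): The larger of two copper-toned aluminium measuring cups: open round cup, 60 mm across the rim (54 mm at the foot), 48 mm tall, 3 mm wall, with a flat handle 13 mm wide and 4 mm thick that sticks out 49 mm beyond the rim, about 42 mm up. Stands upright on the counter. The point is on the cup's axis, half-way up (24 mm above its foot); z up; the handle points along its own -x.
- small_cup_centre (a point): The smaller copper-toned measuring cup, same shape: 42 mm across the rim, 34 mm tall, handle 42 mm long beyond the rim. Not part of either kit. Point on its axis half-way up (17 mm); handle along its own -x.
- ramekin_centre (a point): White porcelain ramekin, open and round, 60 mm across the rim (58 mm below it), 42 mm tall, 4 mm wall. Point on its axis, half-way up (21 mm).
- spring_clip_centre (a point): Steel spring clip lying on its side: two upright steel strips 24 mm tall with a round coil between them, 64 mm long in all. The middle 28 mm is parallel and 24 mm wide outside; the strips close to about 11 mm at the jaw end (+x) and flare to 35 mm at the finger end (-x). Rigid: it does not open. Point in the middle, half-way up (12 mm); x along its length, y across, z up.
- shaker_centre (a point): Metal flour shaker: closed upright cylinder, 52 mm diameter (53 mm at the collar), 78 mm tall, domed and pierced top from 66 mm up. Point on its axis, half-way up (39 mm).
- yeast_jar_centre (a point): Amber glass yeast jar with white screw lid: 50 mm diameter up to 45 mm, lid 48 mm across from 49 to 62 mm; 62 mm tall. Point on its axis, half-way up (31 mm).
- two_bay_tray: Low wooden kit tray with two square bays, 255 mm long (y) by 130 mm (x); does not move. Origin under its centre, on the counter; z up, y along its length, x across. Floor 5 mm, walls and divider 5 mm thick with tops 13 mm above the counter. Bays 120 x 120 mm inside, centres at y = -62.5 and +62.5 mm.
- three_bay_tray: Low wooden kit tray with three bays in a row, 281 mm long (y) by 130 mm (x); does not move. Origin under its centre, on the counter; z up, y along its length, x across. Floor 5 mm, walls and dividers 5 mm thick with tops 13 mm above the counter. Bays 120 mm (x) by 87 mm (y) inside, centres at y = -92, 0 and +92 mm.
Things that resemble listed ones, but are neither listed nor needed, are in the scene too. Leave any blue look-alike of the part that bears large_cup_centre alone.

How it is judged (in metres and radians):
At the end, for the whole second after the job is handed in: Large cup and jar in different two-bay bays (within 50 mm of bay centre each way); clip in the middle, ramekin and shaker in different outer three-bay bays (within 50 mm across, 35 mm along the tray); foot within 5 mm of tray floor, lean under 0.1 rad, below 20 mm/s ((((x of large_cup_centre in the frame of two_bay_tray between -0.05 and 0.05 m and y of large_cup_centre in the frame of two_bay_tray between 0.0125 and 0.1125 m and z of large_cup_centre in the frame of two_bay_tray between 0 and 0.034 m and angle between large_cup_centre's own z axis and vertical below 0.1 rad) and (x of yeast_jar_centre in the frame of two_bay_tray between -0.05 and 0.05 m and y of yeast_jar_centre in the frame of two_bay_tray between -0.1125 and -0.0125 m and z of yeast_jar_centre in the frame of two_bay_tray between 0 and 0.041 m and angle between yeast_jar_centre's own z axis and vertical below 0.1 rad)) or ((x of large_cup_centre in the frame of two_bay_tray between -0.05 and 0.05 m and y of large_cup_centre in the frame of two_bay_tray between -0.1125 and -0.0125 m and z of large_cup_centre in the frame of two_bay_tray between 0 and 0.034 m and angle between large_cup_centre's own z axis and vertical below 0.1 rad) and (x of yeast_jar_centre in the frame of two_bay_tray between -0.05 and 0.05 m and y of yeast_jar_centre in the frame of two_bay_tray between 0.0125 and 0.1125 m and z of yeast_jar_centre in the frame of two_bay_tray between 0 and 0.041 m and angle between yeast_jar_centre's own z axis and vertical below 0.1 rad))) and (((x of ramekin_centre in the frame of three_bay_tray between -0.05 and 0.05 m and y of ramekin_centre in the frame of three_bay_tray between 0.057 and 0.127 m and z of ramekin_centre in the frame of three_bay_tray between 0 and 0.031 m and angle between ramekin_centre's own z axis and vertical below 0.1 rad) and (x of shaker_centre in the frame of three_bay_tray between -0.05 and 0.05 m and y of shaker_centre in the frame of three_bay_tray between -0.127 and -0.057 m and z of shaker_centre in the frame of three_bay_tray between 0 and 0.049 m and angle between shaker_centre's own z axis and vertical below 0.1 rad)) or ((x of ramekin_centre in the frame of three_bay_tray between -0.05 and 0.05 m and y of ramekin_centre in the frame of three_bay_tray between -0.127 and -0.057 m and z of ramekin_centre in the frame of three_bay_tray between 0 and 0.031 m and angle between ramekin_centre's own z axis and vertical below 0.1 rad) and (x of shaker_centre in the frame of three_bay_tray between -0.05 and 0.05 m and y of shaker_centre in the frame of three_bay_tray between 0.057 and 0.127 m and z of shaker_centre in the frame of three_bay_tray between 0 and 0.049 m and angle between shaker_centre's own z axis and vertical below 0.1 rad))) and x of spring_clip_centre in the frame of three_bay_tray between -0.05 and 0.05 m and y of spring_clip_centre in the frame of three_bay_tray between -0.035 and 0.035 m and z of spring_clip_centre in the frame of three_bay_tray between 0 and 0.022 m and angle between spring_clip_centre's own z axis and vertical below 0.1 rad and linear speed of each of large_cup, ramekin, spring_clip, shaker, yeast_jar below 0.02 m/s); the robot touches nothing.
It fails at once if the small measuring cup is moved more than 20 mm or tipped (distance of small_cup_centre from where it was at the start of the episode above 0.02 m or angle between small_cup_centre's own z axis and vertical above 0.4 rad).
It also fails if it takes over 114 s, if anything falls off the work surface, if the arm or the gripper's body presses on something with over 40 N, if the wrist force passes 120 N, or if a joint passes its speed limit or range.

## Working session

There is one attempt and no reset: what is moved stays moved. The work goes in short steps, Python scripts to look and compute and a shell command to move; the robot and the scene stay as the last step left them, time stands still between calls to the robot, and variables do not carry over. Pictures are saved under pics/ and viewed, at most 14 in all, crops included, and the job is handed in when it is done.

```bash
mkdir -p pics; ls; python3 - <<'E'
from bench import *
import cv2,numpy as np
np.set_printoptions(precision=2,suppress=True)
for n in("top","side"):
    s=snapshot(n); cv2.imwrite(f"pics/{n}0.png",s["img"][:,:,::-1]); print(n,s["fx"],s["fy"],s["cx"],s["cy"],s["dist"]);print(s["extrinsics"])
print(sense())
E
```

```text
pics
top 424.4433115970164 424.4433115970164 272.8238900342427 212.4038198088377 [-0.12  0.    0.    0.    0.  ]
[[  -0.02   -0.99    0.11  341.66]
 [  -1.      0.02   -0.02   30.4 ]
 [   0.02   -0.11   -0.99 1037.09]
 [   0.      0.      0.      1.  ]]
side 494.7749641802297 494.7749641802297 275.66370177739225 201.10929702340968 [-0.06  0.    0.    0.    0.  ]
[[   0.96   -0.15    0.25  209.89]
 [  -0.29   -0.51    0.81 -813.47]
 [   0.01   -0.85   -0.53  628.18]
 [   0.      0.      0.      1.  ]]
{'time': 0.1, 'joint_pos': array([68.44,  7.51, 85.32,  0.  , 87.26, -4.89]), 'qd': array([ 0.08, -0.07, -0.05, -0.01, -0.04, -0.09]), 'joint_efforts': array([  0.  , -57.09, -50.19,   0.  ,   0.01,  -0.  ]), 'tool_pos': array([171.94, 574.62, 403.75]), 'tcp_rot': array([-179.9 ,   -0.01,  163.34]), 'ft_force': array([-0.53, -0.15, -0.19]), 'wrist_torque': array([0.04, 0.02, 0.02]), 'grip_force': 0.0, 'finger_gap': 85.66379498003751}
```

View pics/top0.png

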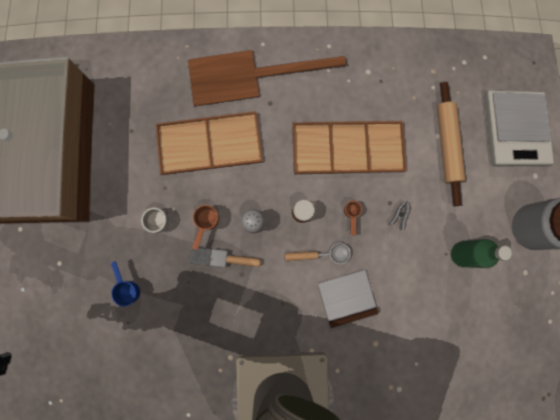

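View pics/side0.png

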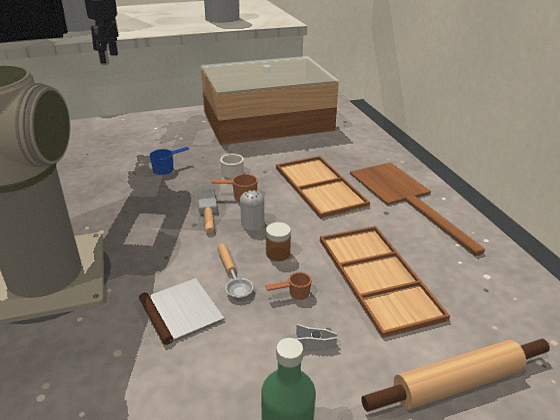

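```bash
cat > h.py <<'E'
from bench import *
import cv2,numpy as np
np.set_printoptions(precision=1,suppress=True)
def ray(s,uv,z):
    K=np.array([[s["fx"],0,s["cx"]],[0,s["fy"],s["cy"]],[0,0,1]])
    uv=np.array(uv,float).reshape(-1,1,2)
    n=cv2.undistortPoints(uv,K,np.array(s["dist"],float)).reshape(-1,2)
    T=np.array(s["extrinsics"]); d=np.c_[n,np.ones(len(n))]@T[:3,:3].T; o=T[:3,3]
    return (o+d*((z-o[2])/d[:,2])[:,None])[:,:2]
def crop(s,name,u0,v0,u1,v1,k):
    c=cv2.resize(s["img"][v0:v1,u0:u1],None,fx=k,fy=k,interpolation=cv2.INTER_CUBIC)
    cv2.imwrite(f"pics/{name}.png",c[:,:,::-1])
E
python3 - <<'E'
from h import *
s=snapshot("top"); crop(s,"row",138,100,428,275,2.75)
hsv=cv2.cvtColor(s["img"],cv2.COLOR_RGB2HSV)
# trays: dark brown/wood mask
def comps(m,roi,amin):
    M=np.zeros_like(m);u0,v0,u1,v1=roi;M[v0:v1,u0:u1]=m[v0:v1,u0:u1]
    M=cv2.morphologyEx(M,cv2.MORPH_CLOSE,np.ones((3,3)))
    cs,_=cv2.findContours(M,cv2.RETR_EXTERNAL,cv2.CHAIN_APPROX_NONE)
    return [c for c in cs if cv2.contourArea(c)>amin]
wood=cv2.inRange(hsv,(0,70,40),(25,255,255))
for c in comps(wood,(140,106,420,190),2000):
    r=cv2.minAreaRect(c);b=cv2.boxPoints(r);w=ray(s,b,13)
    print("tray",r,"\n",w,"centre",w.mean(0),"sides",np.linalg.norm(w[1]-w[0]),np.linalg.norm(w[2]-w[1]),"ang",np.degrees(np.arctan2(*(w[1]-w[0])[::-1])))
for c in comps(cv2.inRange(hsv,(0,90,40),(18,255,255)),(180,190,380,250),100):
    print("copper",cv2.boundingRect(c),cv2.contourArea(c),cv2.minAreaRect(c))
E
```

```text
tray ((348.9938049316406, 146.7274169921875), (51.986576080322266, 113.28893280029297), 88.69805145263672) 
 [[ 678.   -41.2]
 [ 682.2 -330.5]
 [ 547.4 -324. ]
 [ 545.6  -40.1]] centre [ 613.3 -183.9] sides 289.2946834560845 134.98584357374096 ang -89.17301184816466
tray ((208.11151123046875, 142.58082580566406), (52.040428161621094, 104.33202362060547), 82.78573608398438) 
 [[683.4 306.8]
 [710.5  46.2]
 [577.6  32.5]
 [550.8 288.2]] centre [630.6 168.4] sides 262.0206327846637 133.66083188356922 ang -84.06125167110892
copper (192, 205, 27, 45) 590.0 ((205.18798828125, 227.10845947265625), (25.19498634338379, 44.42196273803711), 1.6846843957901)
copper (344, 200, 18, 36) 317.0 ((352.5, 217.5), (35.0, 17.0), 90.0)
```

View pics/row.png

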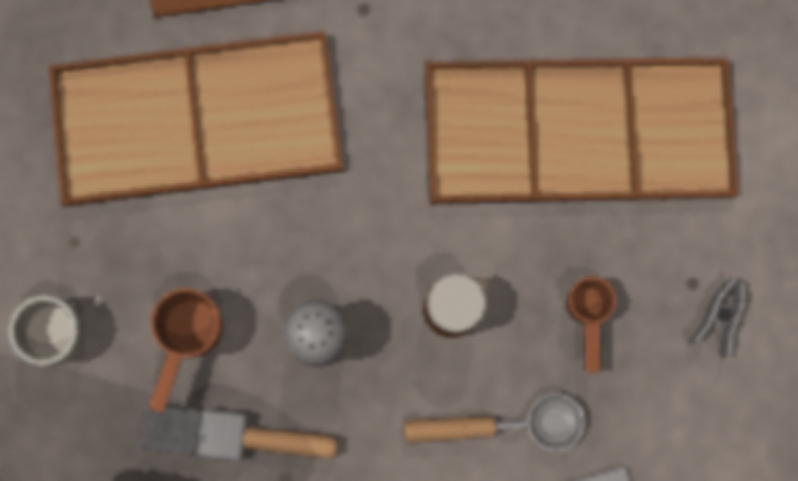

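Large cup: copper at crop (186,322), full (206,217), rim about 24 px. Small cup: copper at crop (592,299), full (353,209), rim about 17 px. The blue look-alike is at full (125,293). The copper cup with the larger rim fits the large cup, and this crop confirms it. The others, in crop pixels: ramekin (43,330), shaker (316,332), jar lid (455,303), clip (722,316).

```bash
python3 - <<'E'
from h import *
s=snapshot("top")
f=lambda x,y:((x+.5)/2.75-.5+138,(y+.5)/2.75-.5+100)
for n,p,z in [("ram",(43,330),42),("cup",(186,322),48),("cuph",(158,408),42),("shaker",(316,332),66),("jar",(455,303),62),("small",(592,299),34),("smallh",(593,371),30),("coil",(726,313),24),("jawL",(736,280),24),("jawR",(747,285),24),("finL",(693,341),24),("finR",(730,355),24)]:
    print(n,ray(s,f(*p),z)[0])
s=snapshot("side"); crop(s,"clip",280,260,400,350,6)
E
```

```text
ram [437.7 295.3]
cup [441.3 170.6]
cuph [368.9 196.1]
shaker [428.7  59.5]
jar [450.9 -57.8]
small [ 454.9 -180.3]
smallh [ 392.4 -179.3]
coil [ 441.  -302.4]
jawL [ 470.3 -313.2]
jawR [ 465.6 -323. ]
finL [ 416.8 -271.1]
finR [ 403.6 -303.9]
```

View pics/clip.png

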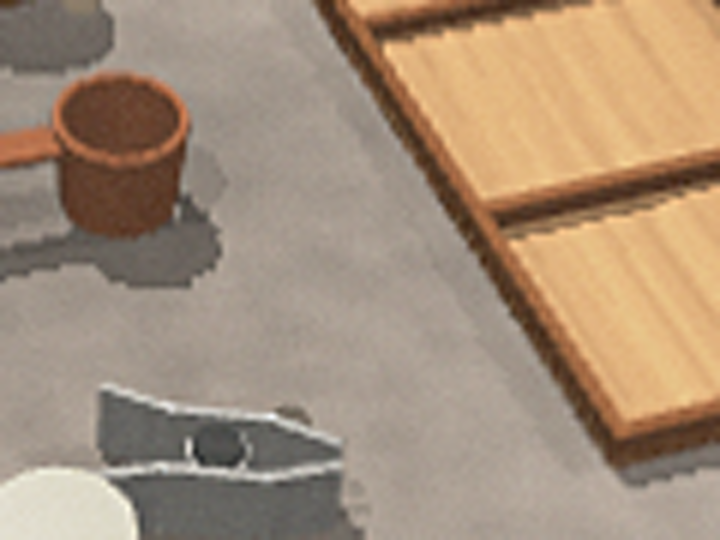

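Clip in the crop: finger end at left (105,390)-(105,470), coil (217,445), jaw end at right (340,445). This agrees with the top view: jaw end at +x, −y, axis at about −28°.

```bash
cat > go.py <<'E'
import sys
from h import *
from scipy.spatial.transform import Rotation as R
a=[float(v) for v in sys.argv[1:]]; s=sense(); np.set_printoptions(precision=3,suppress=True)
print("t",s["time"],"tcp",s["tool_pos"],s["tcp_rot"],"gap",s["finger_gap"],"j",s["joint_pos"])
yaw=a[3] if len(a)>3 else s["tcp_rot"][2]
Rc=R.from_euler("xyz",s["tcp_rot"],degrees=True);Rt=R.from_euler("xyz",[180,0,yaw],degrees=True)
print("turn",(Rc.inv()*Rt).as_rotvec(degrees=True)/60,"shift after turn",Rt.inv().apply(np.array(a[:3])-s["tool_pos"])/100)
E
python3 go.py 441.3 170.6 330
```

```text
t 0.25 tcp [171.966 574.72  404.196] [-179.949   -0.003  163.339] gap 85.66626467820313 j [68.446  7.493 85.296 -0.001 87.262 -4.892]
turn [-0.001 -0.     0.   ] shift after turn [-3.739 -3.099  0.742]
```

```bash
python3 -m jog '-.374 -.31 .074 0 0 0 -1;-.374 -.31 .074 0 0 0 -1;-.374 -.31 .074 0 0 0 -1;-.374 -.31 .074 0 0 0 -1;-.374 -.31 .074 0 0 0 -1' 40
python3 -m jog '-.374 -.31 .074 0 0 0 -1;-.374 -.31 .074 0 0 0 -1;-.374 -.31 .074 0 0 0 -1;-.374 -.31 .074 0 0 0 -1;-.374 -.31 .074 0 0 0 -1'
python3 -m jog '0 0 0 0 0 0 -1;0 0 0 0 0 0 -1'
python3 go.py 441.3 170.6 185 160.6
python3 -c "
from h import *
s=snapshot('wrist');crop(s,'w1',0,0,560,420,1);print(s['extrinsics'],s['fx'])"
```

```text
time: 0.88
tool_pos: [307.3, 371.3, 367.4]
tcp_rot: [180.0, 0.0, 163.4]
ft_force: [1.4, 0.3, -0.1]
finger_gap: 85.4
grip_force: 0.0
time: 1.5
tool_pos: [442.1, 169.1, 330.6]
tcp_rot: [180.0, 0.0, 163.3]
ft_force: [0.8, 0.5, 0.5]
finger_gap: 85.7
grip_force: 0.0
time: 1.75
tool_pos: [441.3, 170.7, 330.7]
tcp_rot: [180.0, -0.0, 163.3]
ft_force: [0.4, 0.6, -0.2]
finger_gap: 85.2
grip_force: 0.0
t 1.75 tcp [441.306 170.671 330.66 ] [179.991  -0.029 163.284] gap 85.23939645732872 j [ 14.922  -9.824 110.142   0.024  79.702 -58.366]
turn [ 0.    -0.     0.045] shift after turn [-0.    -0.001  1.457]
[[  0.3   0.9   0.3 368.4]
 [  1.   -0.3  -0.1 192.1]
 [  0.    0.3  -1.  301.3]
 [  0.    0.    0.    1. ]] 364.2548675335945
```

View pics/w1.png

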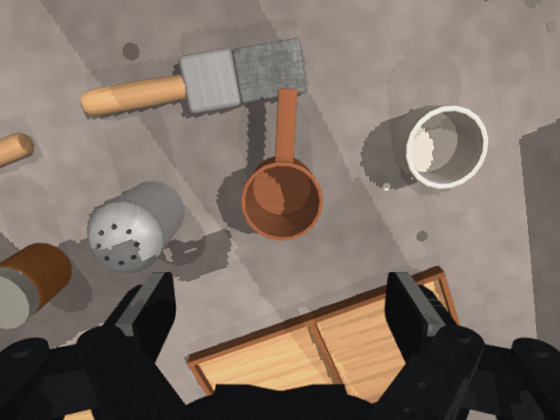

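The wrist view shows the large cup's rim centred at (283,200) with its handle end at (288,90), the ramekin rim at (447,147), and the shaker dome near (122,240). I'll cross-check these against the top view.

```bash
python3 -c "
from h import *
s=snapshot('wrist');print(ray(s,(283,200.5),48),ray(s,(288,90),42),ray(s,(447,147.5),42),ray(s,(123,238),66))"
```

```text
[[440.5 173.6]] [[367.9 198.5]] [[437.7 297.1]] [[429.6  59.5]]
```

```bash
python3 -m jog '0 .015 .3 0 0 .04 -1;0 0 .5 0 0 0 -1;0 0 .5 0 0 0 -1;0 0 .157 0 0 0 -1;0 0 0 0 0 0 -1'
python3 -m jog '0 0 0 0 0 0 1;0 0 0 0 0 0 1;0 0 0 0 0 0 1;0 0 0 0 0 0 1;0 0 0 0 0 0 1' 40
python3 -m jog '0 0 -.2 0 0 0 1;0 0 -.5 0 0 0 1;0 0 -.5 0 0 0 1;0 0 0 0 0 0 1'
python3 go.py 624 230.6 310; python3 -c "
from h import *
s=snapshot('side');crop(s,'s1',130,90,480,300,2)"
```

```text
time: 2.48
tool_pos: [441.4, 172.6, 184.8]
tcp_rot: [-179.9, -0.1, 161.0]
ft_force: [-0.0, 0.2, 0.0]
finger_gap: 85.4
grip_force: 0.0
time: 3.1
tool_pos: [443.3, 172.5, 187.9]
tcp_rot: [179.8, 0.2, 160.9]
ft_force: [-3.3, -0.2, 8.4]
finger_gap: 58.7
grip_force: 41.2
time: 3.6
tool_pos: [444.1, 172.6, 311.8]
tcp_rot: [179.6, 0.6, 160.9]
ft_force: [0.4, 0.8, -1.2]
finger_gap: 58.7
grip_force: 43.5
t 3.6 tcp [444.114 172.629 311.805] [179.617   0.565 160.933] gap 58.71071702752446 j [ 15.073  -8.654 111.142   0.     76.83  -55.862]
turn [0.006 0.009 0.   ] shift after turn [-1.511  1.136  0.018]
```

View pics/s1.png

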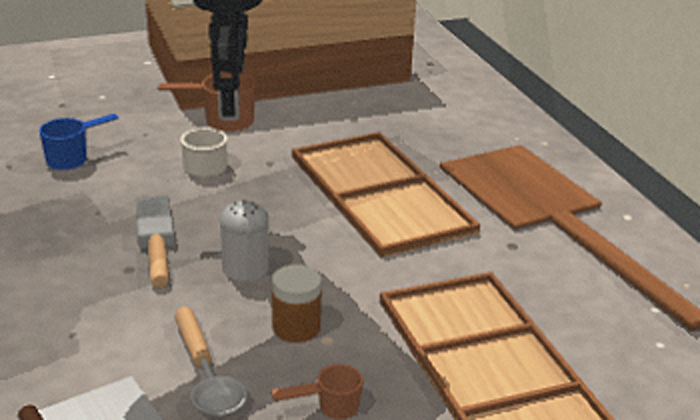

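```bash
python3 -m jog '-.378 .284 0 0 0 0 1;-.378 .284 0 0 0 0 1;-.378 .284 0 0 0 0 1;-.378 .284 0 0 0 0 1;0 0 0 0 0 0 1'
python3 -m jog '0 0 .4 0 0 0 1;0 0 .4 0 0 0 1;0 0 .25 0 0 0 1;0 0 .1 0 0 0 1;0 0 0 0 0 0 1'
python3 go.py 624 230.6 194
```

```text
time: 4.28
tool_pos: [623.4, 230.3, 301.4]
tcp_rot: [-179.9, -0.2, 160.9]
ft_force: [-1.6, -0.3, -1.4]
finger_gap: 59.2
grip_force: 43.5
time: 4.9
tool_pos: [621.5, 229.9, 191.7]
tcp_rot: [-180.0, 0.0, 160.9]
ft_force: [-6.1, -2.3, 9.6]
finger_gap: 58.8
grip_force: 45.1
t 4.9 tcp [621.479 229.858 191.69 ] [-179.996    0.01   160.941] gap 58.846356146643444 j [ 15.868  27.375  84.433  -0.01   68.186 -55.069]
turn [-0.  0. -0.] shift after turn [-0.021  0.015 -0.023]
```

```bash
python3 -m jog '0 0 0 0 0 0 -1;0 0 0 0 0 0 -1;0 0 0 0 0 0 -1;0 0 -.3 0 0 0 -1;0 0 -.6 0 0 0 -1'
python3 -m jog '0 0 -.5 0 0 0 -1;0 0 0 0 0 0 -1'
python3 go.py 451 -57.8 330 180
```

```text
time: 5.52
tool_pos: [620.2, 229.5, 276.7]
tcp_rot: [-179.7, -0.4, 160.9]
ft_force: [1.2, 0.1, 0.7]
finger_gap: 85.5
grip_force: 0.0
time: 5.78
tool_pos: [623.6, 230.5, 336.8]
tcp_rot: [179.7, 0.5, 160.9]
ft_force: [0.2, 0.6, -0.4]
finger_gap: 85.5
grip_force: 0.0
t 5.775 tcp [623.591 230.528 336.795] [179.651   0.499 160.936] gap 85.45860893036884 j [ 15.871  19.219  78.827   0.     81.346 -55.067]
turn [ 0.004  0.009 -0.318] shift after turn [ 1.726 -2.883  0.068]
```

```bash
python3 -m jog '0 0 0 0 0 -.16 -1;0 0 0 0 0 -.158 -1;.25 -.41 0 0 0 0 -1;.25 -.41 0 0 0 0 -1;.25 -.41 0 0 0 0 -1'
python3 -m jog '.25 -.41 0 0 0 0 -1;.25 -.41 0 0 0 0 -1;.25 -.41 0 0 0 0 -1;.22 -.42 .07 0 0 0 -1;0 0 0 0 0 0 -1'
python3 go.py 451 -57.8 190; python3 -c "
from h import *
s=snapshot('wrist');crop(s,'w2',0,0,560,420,1)"
```

```text
time: 6.4
tool_pos: [545.7, 105.9, 328.5]
tcp_rot: [-180.0, -0.1, -180.0]
ft_force: [-0.1, 0.1, -0.0]
finger_gap: 85.4
grip_force: 0.0
time: 7.02
tool_pos: [448.3, -60.0, 321.3]
tcp_rot: [-180.0, -0.1, 179.8]
ft_force: [-0.4, 1.3, 0.1]
finger_gap: 85.2
grip_force: 0.0
t 7.025 tcp [448.27  -60.041 321.346] [-179.996   -0.148  179.801] gap 85.15821425340297 j [ -14.112  -12.816  113.729   -0.04    79.229 -103.906]
turn [-0.    -0.002  0.   ] shift after turn [-0.027  0.023  1.313]
```

View pics/w2.png

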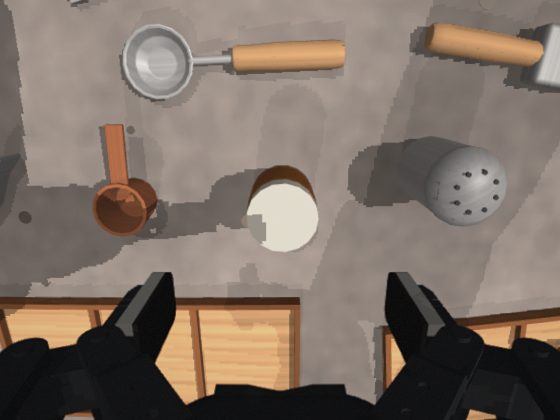

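The jar lid is centred at (283,217), the three-bay tray's near corner is at (300,299), and the shaker dome is at about (467,186).

```bash
python3 -c "
from h import *
s=snapshot('wrist');print(ray(s,(283,217),62),ray(s,(300,299),13),ray(s,(384,328),13),ray(s,(464,187),66))"; python3 go.py 451 -58 191
```

```text
[[452.2 -57.1]] [[545.  -41.6]] [[575.5  35.1]] [[430.5  60.2]]
t 7.125 tcp [449.673 -58.178 322.318] [179.964  -0.041 179.928] gap 85.65480530074935 j [ -13.866  -12.728  113.55     0.026   79.226 -103.799]
turn [ 0.001 -0.001 -0.   ] shift after turn [-0.013  0.002  1.313]
```

```bash
python3 -m jog '-.02 .01 .4 0 0 0 -1;0 0 .5 0 0 0 -1;0 0 .4 0 0 0 -1;0 0 .09 0 0 0 -1;0 0 0 0 0 0 -1'
python3 -m jog '0 0 0 0 0 0 1;0 0 0 0 0 0 1;0 0 0 0 0 0 1;0 0 0 0 0 0 1;0 0 0 0 0 0 1' 40
python3 -m jog '0 0 -.2 0 0 0 1;0 0 -.5 0 0 0 1;0 0 -.5 0 0 0 1;0 0 0 0 0 0 1'
python3 go.py 637 106 305
```

```text
time: 7.75
tool_pos: [452.3, -56.4, 184.2]
tcp_rot: [180.0, -0.0, -179.9]
ft_force: [0.2, 0.9, 0.5]
finger_gap: 85.4
grip_force: 0.0
time: 8.38
tool_pos: [453.0, -57.2, 185.9]
tcp_rot: [-180.0, 0.2, -180.0]
ft_force: [-1.4, 0.4, 8.0]
finger_gap: 49.1
grip_force: 40.7
time: 8.88
tool_pos: [453.9, -57.5, 309.8]
tcp_rot: [-179.9, 0.6, -180.0]
ft_force: [-0.1, -0.5, -1.8]
finger_gap: 49.0
grip_force: 42.0
t 8.875 tcp [453.933 -57.533 309.82 ] [-179.862    0.582 -179.991] gap 48.96402493677377 j [ -13.649  -11.692  114.02     0.004   77.074 -103.659]
turn [-0.002  0.01  -0.   ] shift after turn [-1.831  1.635  0.048]
```

```bash
python3 -m jog '-.366 .327 0 0 0 0 1;-.366 .327 0 0 0 0 1;-.366 .327 0 0 0 0 1;-.366 .327 0 0 0 0 1;-.366 .327 0 0 0 0 1'
python3 -m jog '0 0 0 0 0 0 1;0 0 .4 0 0 0 1;0 0 .4 0 0 0 1;0 0 .22 0 0 0 1;0 0 .08 0 0 0 1'
python3 -m jog '0 0 0 0 0 0 1'
```

```text
time: 9.5
tool_pos: [635.7, 107.6, 303.0]
tcp_rot: [-180.0, -0.1, -180.0]
ft_force: [-0.1, -0.2, 0.1]
finger_gap: 49.1
grip_force: 41.9
time: 10.12
tool_pos: [634.0, 106.0, 192.4]
tcp_rot: [-180.0, -0.2, 180.0]
ft_force: [0.4, -0.8, -0.8]
finger_gap: 49.4
grip_force: 42.0
time: 10.25
tool_pos: [635.1, 106.4, 194.6]
tcp_rot: [180.0, 0.0, -180.0]
ft_force: [-0.8, 0.1, -0.6]
finger_gap: 48.8
grip_force: 42.0
```

```bash
python3 -m jog '0 0 .025 0 0 0 1;0 0 .02 0 0 0 1;0 0 0 0 0 0 1'
python3 -m jog '0 0 0 0 0 0 -1;0 0 0 0 0 0 -1;0 0 0 0 0 0 -1;0 0 -.3 0 0 0 -1;0 0 -.6 0 0 0 -1'
python3 -m jog '0 0 -.5 0 0 0 -1;0 0 0 0 0 0 -1'
python3 go.py 439 -303 310 152.2
```

```text
time: 10.62
tool_pos: [635.6, 106.6, 191.1]
tcp_rot: [180.0, 0.1, -180.0]
ft_force: [-0.7, -0.2, 5.3]
finger_gap: 49.3
grip_force: 42.4
time: 11.25
tool_pos: [633.2, 106.4, 276.4]
tcp_rot: [-180.0, -0.4, -180.0]
ft_force: [0.5, -0.6, 0.7]
finger_gap: 85.4
grip_force: 0.0
time: 11.5
tool_pos: [636.7, 106.7, 336.2]
tcp_rot: [179.9, 0.6, -180.0]
ft_force: [-0.1, -0.5, 0.0]
finger_gap: 85.3
grip_force: 0.0
t 11.5 tcp [636.738 106.735 336.162] [ 179.947    0.6   -179.978] gap 85.33294941732593 j [  4.967  16.349  82.364   0.001  80.685 -85.056]
turn [0.003 0.01  0.464] shift after turn [-0.162 -4.547  0.262]
```

```bash
python3 -m jog '0 0 0 0 0 .155 -1;0 0 0 0 0 .155 -1;0 0 0 0 0 .154 -1;-.018 -.505 .02 0 0 0 -1;-.018 -.505 .02 0 0 0 -1'
python3 -m jog '-.018 -.505 .02 0 0 0 -1;-.018 -.505 .02 0 0 0 -1;-.018 -.505 .02 0 0 0 -1;-.018 -.505 .02 0 0 0 -1;-.018 -.505 .02 0 0 0 -1'
python3 -m jog '-.018 -.505 .02 0 0 0 -1;-.018 -.505 .02 0 0 0 -1;0 0 0 0 0 0 -1;0 0 0 0 0 0 -1'
python3 go.py 439 -303 178 152.2; python3 -c "
from h import *
s=snapshot('wrist');crop(s,'w3',150,90,430,300,2.8)"
```

```text
time: 12.12
tool_pos: [590.1, 15.0, 323.9]
tcp_rot: [-179.9, -0.1, 152.3]
ft_force: [0.3, -1.0, -0.0]
finger_gap: 85.3
grip_force: 0.0
time: 12.75
tool_pos: [479.8, -213.1, 314.3]
tcp_rot: [180.0, -0.1, 152.2]
ft_force: [0.2, -0.4, 0.6]
finger_gap: 85.4
grip_force: 0.0
time: 13.25
tool_pos: [436.9, -302.7, 310.6]
tcp_rot: [180.0, -0.1, 152.1]
ft_force: [1.0, -0.3, -0.1]
finger_gap: 85.9
grip_force: 0.0
t 13.25 tcp [ 436.915 -302.678  310.622] [179.955  -0.079 152.127] gap 85.86140776493532 j [ -40.25     0.651  102.42     0.028   77.016 -102.383]
turn [ 0.001 -0.001 -0.001] shift after turn [-0.02   0.007  1.326]
```

View pics/w3.png

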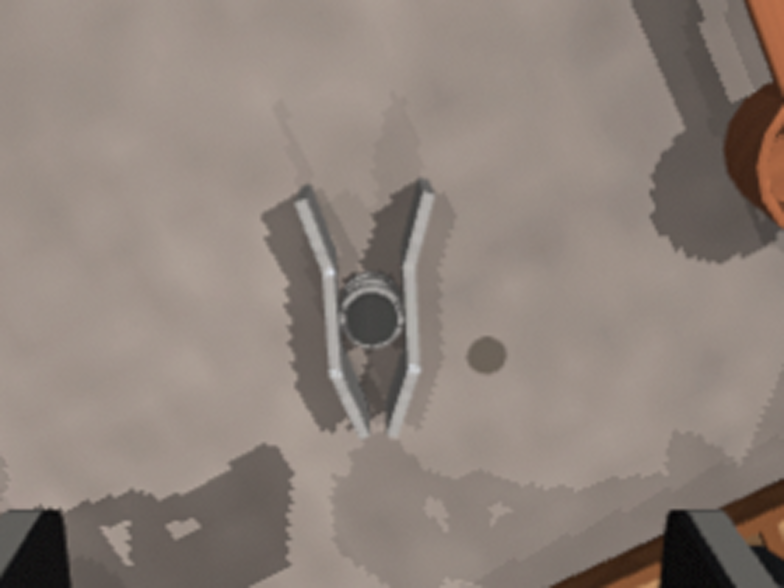

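The clip's parallel middle is centred at crop (371,320), with the jaw end at (379,435) and the finger end at (366,193).

```bash
python3 -c "
from h import *
s=snapshot('wrist');g=lambda x,y:(150+(x+.5)/2.8-.5,90+(y+.5)/2.8-.5)
p=ray(s,[g(371,320),g(379,435),g(366,193)],24);d=p[1]-p[2];print(p,np.degrees(np.arctan2(d[1],d[0])))
q=ray(s,[g(371,320)],22)
"; python3 go.py 440 -303 178 152.2
```

```text
[[ 440.2 -301.8]
 [ 470.4 -315.1]
 [ 409.8 -287.2]] -24.632665093016605
t 13.35 tcp [ 437.491 -301.997  311.003] [179.971  -0.044 152.242] gap 85.38573133131514 j [ -40.151    0.624  102.405    0.019   77.02  -102.397]
turn [ 0.    -0.001  0.001] shift after turn [-0.027  0.003  1.33 ]
```

```bash
python3 -m jog '-.02 0 0 0 0 -.04 0.1;0 0 .4 0 0 0 0.1;0 0 .4 0 0 0 0.1;0 0 .36 0 0 0 0.1;0 0 0 0 0 0 0.1'
python3 -m jog '0 0 0 0 0 0 0.1;0 0 0 0 0 0 0.1'
python3 -m jog '0 0 .04 0 0 0 0.1;0 0 0 0 0 0 0.1' | egrep 'pos|ft|gap'
python3 -m jog '0 0 .04 0 0 0 0.1;0 0 0 0 0 0 0.1'| egrep 'pos|ft|gap'
python3 go.py 440 -302 178 154.5
```

```text
time: 13.98
tool_pos: [438.0, -301.5, 192.3]
tcp_rot: [179.9, -0.4, 154.7]
ft_force: [0.8, 0.3, -0.5]
finger_gap: 38.3
grip_force: 0.0
time: 14.22
tool_pos: [440.0, -304.4, 197.8]
tcp_rot: [-179.9, 0.2, 154.6]
ft_force: [-0.1, 0.6, 0.0]
finger_gap: 38.4
grip_force: 0.0
tool_pos: [438.9, -304.0, 191.8]
ft_force: [0.2, 0.1, 0.1]
finger_gap: 38.3
tool_pos: [438.6, -303.8, 187.0]
ft_force: [-0.3, -0.1, -0.4]
finger_gap: 38.1
t 14.725 tcp [ 438.623 -303.786  186.979] [179.986  -0.048 154.571] gap 38.126241087253916 j [ -40.213   10.02   106.619    0.001   63.411 -104.785]
turn [ 0.    -0.001  0.001] shift after turn [-0.005  0.022  0.09 ]
```

```bash
python3 -m jog '0 .02 .04 0 0 0 0.1;0 0 0 0 0 0 0.1' | egrep 'pos|ft|gap'
python3 -m jog '0 0 .03 0 0 0 0.1;0 0 0 0 0 0 0.1'| egrep 'pos|ft|gap'
python3 -c "
from h import *
s=snapshot('side');crop(s,'s2',270,260,370,350,6)"
```

```text
tool_pos: [439.6, -301.8, 182.9]
ft_force: [-0.1, -0.9, -0.2]
finger_gap: 38.8
tool_pos: [439.6, -302.0, 180.2]
ft_force: [0.1, 0.1, -0.5]
finger_gap: 38.7
```

View pics/s2.png

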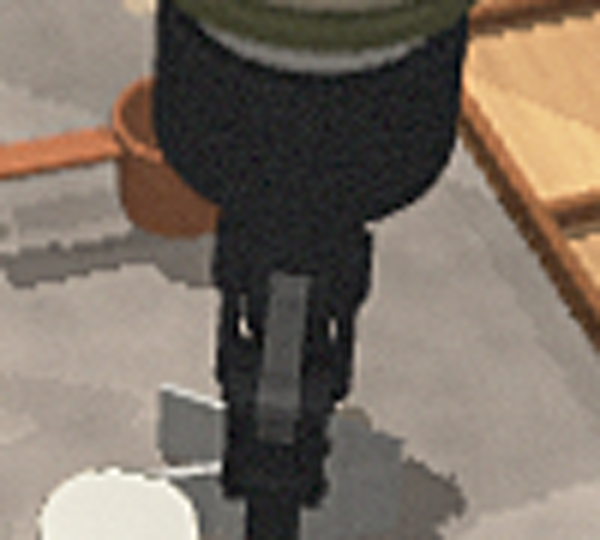

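The fingers straddle the clip's middle at about (285,450) and the fingertips are just above the counter. I'll close now.

```bash
python3 -m jog '0 0 0 0 0 0 1;0 0 0 0 0 0 1;0 0 0 0 0 0 1;0 0 0 0 0 0 1' 40
python3 -m jog '0 0 -.2 0 0 0 1;0 0 -.5 0 0 0 1;0 0 -.5 0 0 0 1;0 0 0 0 0 0 1'
python3 go.py 613 -184 300 180
```

```text
time: 15.78
tool_pos: [439.8, -302.2, 180.7]
tcp_rot: [-180.0, 0.0, 154.6]
ft_force: [-0.7, -0.1, 2.1]
finger_gap: 23.1
grip_force: 39.7
time: 16.27
tool_pos: [441.2, -303.3, 305.7]
tcp_rot: [-179.9, 0.5, 154.6]
ft_force: [1.1, -0.5, -1.4]
finger_gap: 22.9
grip_force: 39.4
t 16.275 tcp [ 441.194 -303.285  305.659] [-179.872    0.493  154.585] gap 22.85094618140968 j [ -39.993    1.219  102.388    0.001   75.883 -104.578]
turn [-0.004  0.008 -0.424] shift after turn [-1.718  1.193  0.057]
```

```bash
python3 -m jog '0 0 0 0 0 -.141 1;0 0 0 0 0 -.141 1;0 0 0 0 0 -.141 1;-.43 .298 0 0 0 0 1;-.43 .298 0 0 0 0 1'
python3 -m jog '-.43 .298 0 0 0 0 1;-.43 .298 0 0 0 0 1;0 0 0 0 0 0 1;0 0 0 0 0 0 1'
python3 go.py 613 -184 187 180
```

```text
time: 16.9
tool_pos: [526.0, -242.1, 299.0]
tcp_rot: [179.9, -0.1, 179.9]
ft_force: [0.0, 0.4, 0.4]
finger_gap: 23.0
grip_force: 39.4
time: 17.4
tool_pos: [611.3, -182.8, 298.7]
tcp_rot: [180.0, -0.2, 180.0]
ft_force: [0.7, -0.9, -1.7]
finger_gap: 23.0
grip_force: 39.4
t 17.4 tcp [ 611.253 -182.841  298.748] [179.963  -0.16  179.998] gap 22.95134131125074 j [ -21.249   17.292   85.258   -0.025   77.613 -111.241]
turn [ 0.001 -0.003 -0.   ] shift after turn [-0.017 -0.012  1.117]
```

```bash
python3 -m jog '0 0 .4 0 0 0 1;0 0 .4 0 0 0 1;0 0 .2 0 0 0 1;0 0 .09 0 0 0 1;0 0 0 0 0 0 1'
python3 -m jog '0 0 .02 0 0 0 1;0 0 0 0 0 0 1'
```

```text
time: 18.02
tool_pos: [611.8, -183.5, 191.9]
tcp_rot: [-180.0, 0.0, 179.9]
ft_force: [0.2, 0.3, -0.0]
finger_gap: 22.9
grip_force: 39.4
time: 18.27
tool_pos: [612.4, -183.2, 190.7]
tcp_rot: [-180.0, 0.1, 180.0]
ft_force: [0.6, 0.6, -0.5]
finger_gap: 23.5
grip_force: 39.4
```

```bash
python3 -m jog '0 0 .03 0 0 0 1;0 0 .01 0 0 0 1;0 0 0 0 0 0 1'
python3 -m jog '0 0 .015 0 0 0 1;0 0 0 0 0 0 1'
```

```text
time: 18.65
tool_pos: [611.9, -183.0, 185.8]
tcp_rot: [-180.0, 0.0, 180.0]
ft_force: [-0.7, -0.1, 1.2]
finger_gap: 23.1
grip_force: 39.7
time: 18.9
tool_pos: [612.1, -183.1, 185.7]
tcp_rot: [-180.0, 0.0, 180.0]
ft_force: [-6.5, 2.8, 13.4]
finger_gap: 22.7
grip_force: 41.1
```

Contact. I'll open partly, rise, and head for the ramekin at (437.7,296.5).

```bash
python3 -m jog '0 0 0 0 0 0 0.1;0 0 0 0 0 0 0.1;0 0 -.2 0 0 0 .1;0 0 -.5 0 0 0 -1;0 0 -.6 0 0 0 -1'
python3 -m jog '0 0 -.2 0 0 0 -1;0 0 0 0 0 0 -1'
python3 go.py 437.7 296.5 330 180
```

```text
time: 19.52
tool_pos: [611.3, -182.8, 315.3]
tcp_rot: [180.0, -0.1, 180.0]
ft_force: [0.9, -0.5, 0.7]
finger_gap: 72.9
grip_force: 0.0
time: 19.77
tool_pos: [612.5, -183.3, 337.3]
tcp_rot: [-179.9, 0.3, 180.0]
ft_force: [-0.4, -0.5, 0.3]
finger_gap: 85.4
grip_force: 0.0
t 19.775 tcp [ 612.514 -183.305  337.304] [-179.889    0.283  179.961] gap 85.41636362938989 j [ -21.253   15.509   83.24    -0.001   80.947 -111.214]
turn [-0.002  0.005 -0.001] shift after turn [1.748 4.798 0.073]
```

```bash
python3 -m jog '.175 .48 0 0 0 0 -1;.175 .48 0 0 0 0 -1;.175 .48 0 0 0 0 -1;.175 .48 0 0 0 0 -1;.175 .48 0 0 0 0 -1'
python3 -m jog '.175 .48 0 0 0 0 -1;.175 .48 0 0 0 0 -1;.175 .48 0 0 0 0 -1;.175 .48 0 0 0 0 -1;.175 .48 0 0 0 0 -1'
python3 -m jog '0 0 0 0 0 0 -1;0 0 0 0 0 0 -1'
python3 go.py 437.7 296.5 180 180; python3 -c "
from h import *
s=snapshot('wrist');crop(s,'w4',0,0,560,420,1)
s=snapshot('top');crop(s,'t2',138,100,428,275,2.75)"
```

```text
time: 20.4
tool_pos: [522.8, 58.4, 331.3]
tcp_rot: [180.0, -0.2, 179.9]
ft_force: [1.3, -0.4, -0.5]
finger_gap: 85.6
grip_force: 0.0
time: 21.02
tool_pos: [435.6, 298.1, 331.4]
tcp_rot: [-179.9, -0.2, 180.0]
ft_force: [1.4, 0.4, -0.0]
finger_gap: 85.5
grip_force: 0.0
time: 21.28
tool_pos: [436.7, 296.7, 332.1]
tcp_rot: [-179.9, -0.2, -180.0]
ft_force: [0.7, -0.3, -0.2]
finger_gap: 85.4
grip_force: 0.0
t 21.275 tcp [436.653 296.663 332.072] [-179.883   -0.153 -179.991] gap 85.44376868059766 j [ 28.637  -0.957 101.7    -0.029  79.447 -61.367]
turn [-0.002 -0.003  0.   ] shift after turn [-0.01  -0.002  1.521]
```

View pics/w4.png

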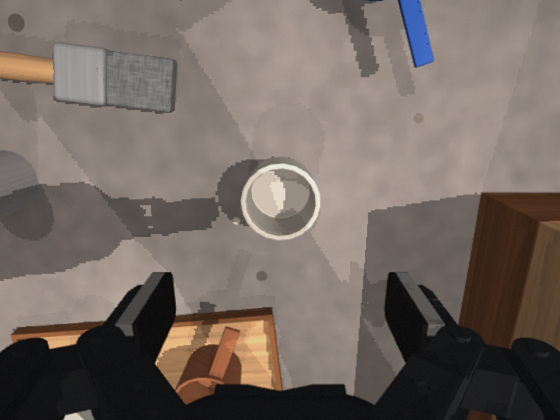

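View pics/t2.png

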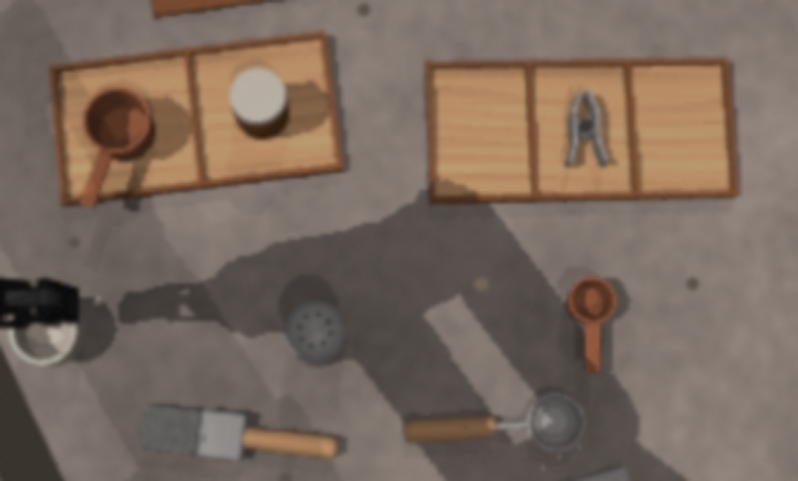

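Wrist view: the ramekin is centred at (281,202), as predicted. Top view: the cup (118,123) and jar (258,97) are standing in the two bays, and the clip (587,130) is in the middle bay.

```bash
python3 -m jog '-.01 0 .4 0 0 0 -1;0 0 .5 0 0 0 -1;0 0 .45 0 0 0 -1;0 0 .17 0 0 0 -1;0 0 0 0 0 0 -1'
python3 -m jog '0 0 0 0 0 0 1;0 0 0 0 0 0 1;0 0 0 0 0 0 1;0 0 0 0 0 0 1;0 0 0 0 0 0 1' 40
python3 -m jog '0 0 -.2 0 0 0 1;0 0 -.5 0 0 0 1;0 0 -.6 0 0 0 1;0 0 -.3 0 0 0 1;0 0 0 0 0 0 1'
python3 go.py 613 -92 330 180
```

```text
time: 22.0
tool_pos: [438.1, 296.2, 181.3]
tcp_rot: [-179.9, -0.1, 179.9]
ft_force: [0.7, 0.6, 0.5]
finger_gap: 85.4
grip_force: 0.0
time: 22.62
tool_pos: [439.5, 297.7, 184.8]
tcp_rot: [179.9, 0.2, 180.0]
ft_force: [-1.0, -2.0, 6.9]
finger_gap: 58.1
grip_force: 42.1
time: 23.25
tool_pos: [439.3, 297.8, 346.9]
tcp_rot: [179.8, 0.4, 180.0]
ft_force: [0.5, -0.7, -0.7]
finger_gap: 58.2
grip_force: 43.5
t 23.25 tcp [439.252 297.814 346.861] [179.76    0.437 179.97 ] gap 58.187137941046004 j [ 28.601  -1.554 100.703   0.001  80.353 -61.37 ]
turn [ 0.004  0.007 -0.   ] shift after turn [-1.737 -3.898  0.169]
```

```bash
python3 -m jog '-.19 -.433 0 0 0 0 1;-.19 -.433 0 0 0 0 1;-.19 -.433 0 0 0 0 1;-.19 -.433 0 0 0 0 1;-.19 -.433 0 0 0 0 1'
python3 -m jog '-.19 -.433 0 0 0 0 1;-.19 -.433 0 0 0 0 1;-.19 -.433 0 0 0 0 1;-.19 -.433 0 0 0 0 1;0 0 0 0 0 0 1'
python3 -m jog '0 0 0 0 0 0 1'
python3 go.py 612 -92 192 180
```

```text
time: 23.88
tool_pos: [532.9, 79.1, 340.4]
tcp_rot: [-180.0, -0.1, 180.0]
ft_force: [0.4, 0.4, -1.2]
finger_gap: 58.1
grip_force: 43.6
time: 24.5
tool_pos: [609.0, -95.8, 340.0]
tcp_rot: [-180.0, -0.1, 179.8]
ft_force: [-0.4, 0.3, -1.4]
finger_gap: 58.1
grip_force: 43.7
time: 24.62
tool_pos: [608.4, -92.5, 340.3]
tcp_rot: [179.9, -0.1, 179.9]
ft_force: [0.5, 0.8, -2.2]
finger_gap: 58.2
grip_force: 43.7
t 24.625 tcp [608.371 -92.519 340.334] [179.941  -0.143 179.93 ] gap 58.18082168746243 j [ -13.427   12.006   86.992    0.025   81.155 -103.361]
turn [ 0.001 -0.002 -0.001] shift after turn [-0.036  0.005  1.483]
```

```bash
python3 -m jog '-.02 0 .4 0 0 0 1;0 0 .5 0 0 0 1;0 0 .4 0 0 0 1;0 0 .14 0 0 0 1;0 0 0 0 0 0 1'
python3 -m jog '0 0 .03 0 0 0 1;0 0 0 0 0 0 1;0 0 0 0 0 0 1'
```

```text
time: 25.25
tool_pos: [610.4, -91.9, 197.4]
tcp_rot: [180.0, -0.1, -180.0]
ft_force: [0.1, 0.3, -0.7]
finger_gap: 58.0
grip_force: 43.7
time: 25.62
tool_pos: [611.4, -92.9, 196.2]
tcp_rot: [-180.0, 0.1, 180.0]
ft_force: [0.5, -0.3, -2.1]
finger_gap: 58.0
grip_force: 43.7
```

```bash
python3 -m jog '0 0 .035 0 0 0 1;0 0 .02 0 0 0 1;0 0 0 0 0 0 1'
python3 -m jog '0 0 .015 0 0 0 1;0 0 0 0 0 0 1'
```

```text
time: 26.0
tool_pos: [611.0, -92.8, 189.9]
tcp_rot: [-180.0, 0.0, 180.0]
ft_force: [-2.3, 1.5, 4.4]
finger_gap: 57.6
grip_force: 44.2
time: 26.25
tool_pos: [611.3, -92.9, 189.8]
tcp_rot: [-180.0, 0.1, 180.0]
ft_force: [-6.6, 0.6, 15.5]
finger_gap: 58.1
grip_force: 44.9
```

```bash
python3 -m jog '0 0 0 0 0 0 -1;0 0 0 0 0 0 -1;0 0 0 0 0 0 -1;0 0 -.3 0 0 0 -1;0 0 -.6 0 0 0 -1'
python3 -m jog '0 0 -.5 0 0 0 -1;0 0 0 0 0 0 -1'
python3 go.py 429.6 59.8 330 180
```

```text
time: 26.88
tool_pos: [609.3, -92.4, 275.0]
tcp_rot: [179.9, -0.4, 180.0]
ft_force: [0.6, -0.0, 0.6]
finger_gap: 85.5
grip_force: 0.0
time: 27.12
tool_pos: [612.7, -93.1, 334.3]
tcp_rot: [-179.9, 0.6, 180.0]
ft_force: [0.1, 0.1, 0.6]
finger_gap: 85.6
grip_force: 0.0
t 27.125 tcp [612.731 -93.146 334.279] [-179.866    0.57   179.961] gap 85.56304119760317 j [ -13.383   12.554   87.012    0.001   79.848 -103.343]
turn [-0.002  0.01  -0.001] shift after turn [1.831 1.529 0.043]
```

```bash
python3 -m jog '.366 .306 0 0 0 0 -1;.366 .306 0 0 0 0 -1;.366 .306 0 0 0 0 -1;.366 .306 0 0 0 0 -1;.366 .306 0 0 0 0 -1'
python3 -m jog '0 0 0 0 0 0 -1;0 0 0 0 0 0 -1'
python3 go.py 429.8 59.8 200 180
```

```text
time: 27.75
tool_pos: [426.4, 61.2, 326.7]
tcp_rot: [180.0, -0.1, 179.9]
ft_force: [-0.5, -0.2, -0.1]
finger_gap: 85.2
grip_force: 0.0
time: 28.0
tool_pos: [428.1, 60.3, 327.6]
tcp_rot: [-180.0, 0.0, 180.0]
ft_force: [-1.0, -0.7, 1.1]
finger_gap: 85.1
grip_force: 0.0
t 28.0 tcp [428.118  60.31  327.626] [-179.982    0.007  179.991] gap 85.0692566889073 j [  1.226 -16.725 116.275  -0.018  80.444 -88.763]
turn [-0.  0. -0.] shift after turn [-0.017 -0.005  1.276]
```

```bash
python3 -m jog '-.01 0 .4 0 0 0 -1;0 0 .4 0 0 0 -1;0 0 .35 0 0 0 -1;0 0 .13 0 0 0 -1;0 0 0 0 0 0 -1'
python3 -m jog '0 0 0 0 0 0 1;0 0 0 0 0 0 1;0 0 0 0 0 0 1;0 0 0 0 0 0 1;0 0 0 0 0 0 1' 50
python3 -m jog '0 0 -.2 0 0 0 1;0 0 -.5 0 0 0 1;0 0 -.6 0 0 0 1;0 0 -.3 0 0 0 1;0 0 0 0 0 0 1'
python3 go.py 614 -276 330 180
```

```text
time: 28.62
tool_pos: [429.1, 59.9, 199.4]
tcp_rot: [-180.0, -0.1, 179.9]
ft_force: [-0.1, -0.6, 0.6]
finger_gap: 85.2
grip_force: 0.0
time: 29.25
tool_pos: [430.0, 60.5, 201.7]
tcp_rot: [180.0, 0.2, 180.0]
ft_force: [-1.0, 0.5, 6.1]
finger_gap: 51.2
grip_force: 51.5
time: 29.88
tool_pos: [429.9, 60.5, 363.5]
tcp_rot: [180.0, 0.4, 180.0]
ft_force: [0.4, -1.2, -2.0]
finger_gap: 51.5
grip_force: 52.7
t 29.875 tcp [429.931  60.466 363.546] [179.993   0.402 179.97 ] gap 51.49838920630816 j [  1.234 -18.199 113.64   -0.002  84.157 -88.736]
turn [ 0.     0.007 -0.001] shift after turn [-1.841 -3.365  0.335]
```

```bash
python3 -m jog '-.23 -.421 0 0 0 0 1;-.23 -.421 0 0 0 0 1;-.23 -.421 0 0 0 0 1;-.23 -.421 0 0 0 0 1;-.23 -.421 0 0 0 0 1'
python3 -m jog '-.23 -.421 0 0 0 0 1;-.23 -.421 0 0 0 0 1;-.23 -.421 0 0 0 0 1;0 0 0 0 0 0 1;0 0 0 0 0 0 1'
python3 go.py 614 -276 207 180
```

```text
time: 30.5
tool_pos: [543.9, -151.5, 357.6]
tcp_rot: [179.9, -0.1, 180.0]
ft_force: [-0.2, 0.1, -1.0]
finger_gap: 51.2
grip_force: 52.8
time: 31.12
tool_pos: [612.3, -276.2, 357.6]
tcp_rot: [179.9, -0.2, 179.9]
ft_force: [0.4, 0.1, -2.2]
finger_gap: 51.2
grip_force: 53.0
t 31.125 tcp [ 612.273 -276.208  357.632] [179.888  -0.171 179.941] gap 51.22254916469958 j [ -28.657   19.931   75.748    0.016   84.524 -118.6  ]
turn [ 0.002 -0.003 -0.001] shift after turn [-0.017  0.002  1.506]
```

```bash
python3 -m jog '-.01 0 .4 0 0 0 1;0 0 .5 0 0 0 1;0 0 .4 0 0 0 1;0 0 .18 0 0 0 1;0 0 0 0 0 0 1'
python3 -m jog '0 0 .025 0 0 0 1;0 0 0 0 0 0 1;0 0 0 0 0 0 1'
```

```text
time: 31.75
tool_pos: [613.2, -275.5, 211.0]
tcp_rot: [179.9, -0.1, -180.0]
ft_force: [0.2, 0.0, -0.6]
finger_gap: 50.8
grip_force: 52.9
time: 32.12
tool_pos: [614.2, -276.8, 210.9]
tcp_rot: [-179.9, 0.1, 180.0]
ft_force: [-0.3, -0.1, -1.0]
finger_gap: 51.6
grip_force: 52.9
```

```bash
python3 -m jog '0 0 .03 0 0 0 1;0 0 .015 0 0 0 1;0 0 0 0 0 0 1'
python3 -m jog '0 0 .01 0 0 0 1;0 0 0 0 0 0 1'
```

```text
time: 32.5
tool_pos: [614.1, -276.7, 206.8]
tcp_rot: [-180.0, 0.1, 180.0]
ft_force: [-4.4, 2.6, 10.3]
finger_gap: 51.3
grip_force: 53.9
time: 32.75
tool_pos: [614.2, -276.7, 206.7]
tcp_rot: [-180.0, 0.1, 180.0]
ft_force: [-7.8, 4.4, 16.3]
finger_gap: 50.9
grip_force: 54.5
```

Contact with the tray floor. I'll release, rise clear, move back toward +y, and look.

```bash
python3 -m jog '0 0 0 0 0 0 -1;0 0 0 0 0 0 -1;0 0 0 0 0 0 -1;0 0 -.3 0 0 0 -1;0 0 -.6 0 0 0 -1'
python3 -m jog '0 0 -.6 0 0 0 -1;0 0 -.4 0 0 0 -1;.5 .2 0 0 0 0 -1;.5 .2 0 0 0 0 -1;0 0 0 0 0 0 -1'
python3 -m jog '.3 .4 0 0 0 0 -1;.3 .5 0 0 0 0 -1;0 0 0 0 0 0 -1;0 0 0 0 0 0 -1'
python3 -c "
from h import *
a=snapshot('top')['img'][95:270,138:428];b=snapshot('side')['img'][140:345,250:460]
f=lambda i:cv2.resize(i,(790,int(790*i.shape[0]/i.shape[1])))[:,:,::-1]
cv2.imwrite('pics/end_t.png',f(a));cv2.imwrite('pics/end_s.png',cv2.resize(b,None,fx=2.8,fy=2.8)[:,:,::-1])"
```

```text
time: 33.38
tool_pos: [612.3, -275.8, 290.5]
tcp_rot: [179.8, -0.4, 180.0]
ft_force: [1.5, -0.1, 0.7]
finger_gap: 85.5
grip_force: 0.0
time: 34.0
tool_pos: [510.6, -234.8, 391.8]
tcp_rot: [179.9, -0.3, 179.9]
ft_force: [0.2, -0.3, -0.1]
finger_gap: 85.8
grip_force: 0.0
time: 34.5
tool_pos: [454.5, -146.6, 394.8]
tcp_rot: [-179.9, 0.1, 180.0]
ft_force: [1.1, -0.8, 0.6]
finger_gap: 85.6
grip_force: 0.0
```

View pics/end_t.png

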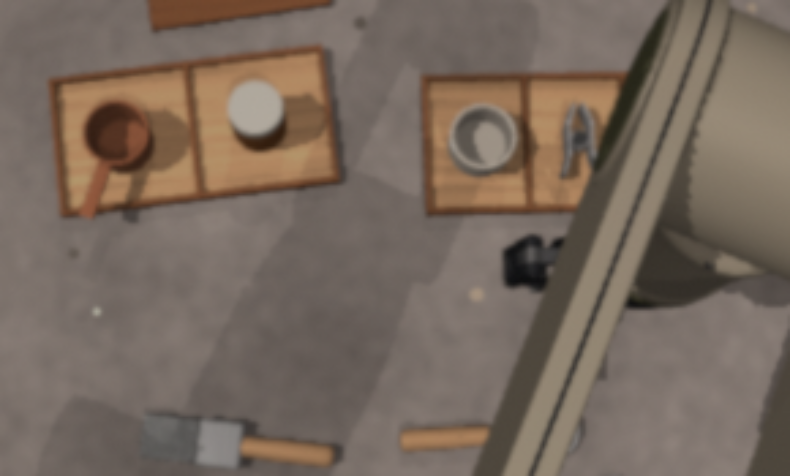

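View pics/end_s.png

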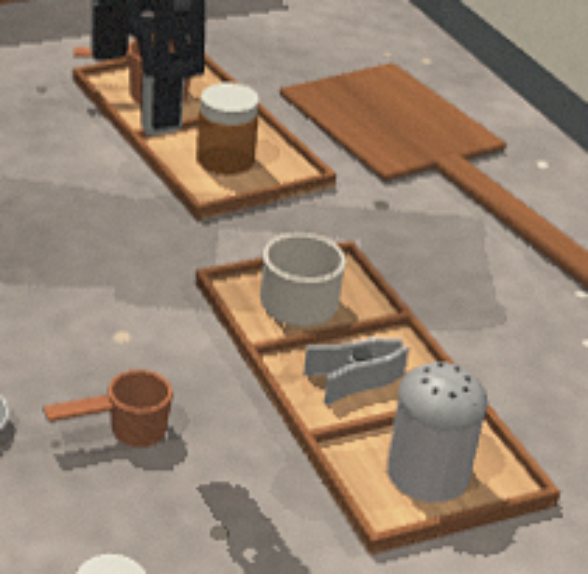

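The views show all five items standing or lying flat in their bays: cup (118,133) and jar (256,108) in the top view; ramekin (303,280), clip (357,370) and shaker (437,430) in the side view. The small cup is untouched at (140,405), and the gripper is clear, so I'm handing in.

```bash
python3 -c "
from bench import *
print(hand_in())"
```

```text
the job is handed in; nothing more can be done
None
```

I made up both kits and handed the job in at about 35 s: the final camera views show all five items in their bays, upright and flat, and the small cup still standing where it was; no verdict came back.

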